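Uncap the leaning spray can and park the cap

ROBOT

A 6-joint arm with a two-finger parallel gripper is mounted at the origin on the work surface. World frame = base frame: x ahead of the robot, y to its left, z up, the work surface at z = 0. Lengths are in mm, angles in rad, forces in N, time in s.
With the tool pointing down it reaches from about 350 to 775 mm from the base axis. Payload 7.3 kg.
Tool frame: the origin (TCP) lies on the centre line of the jaws, within the pads' length; the fingertips stand 14 mm ahead of it and the grasp point (between the pads) lies 5 mm behind it; z points along the fingers, y is the line along which they close (so a half turn about z gives the same grasp; the last joint's range is limited). The gripper opens to 92 mm and grips with 3 to 60 N. Pads are 19 mm wide; open, the fingers measure 130 mm over their backs; the gripper's body (75 mm by 190 mm) begins 47 mm behind the grasp point.
Start: joints at [-1.427, 0.342, 1.524, -0, 1.275, -0.146], TCP at [150.046, -503.12, 240.741] pointing down, gripper open.
Joint ranges: [-2.53, 2.53], [-0.77, 2.02], [0.04, 2.7], [-1, 4.14], [0.28, 2.66], [-3.11, 3.11]. Speed limits (rad/s): [2.57, 2.57, 3.14, 3.14, 3.14, 3.14].

INTERFACE

Orientations are given as [roll, pitch, yaw] about the fixed x, y, z axes, in that order (R = Rz(yaw) Ry(pitch) Rx(roll)).
In Python, from plant import get_obs, capture, bot, spot_in, trace, pinpoint gives the robot as it stands.
- The arm moves only by the tool play_rows, never from a script. Its argument "rows" is a list of rows, each a list of 2 entries, a list of its own where there are three numbers: the shift along the world's x, y, z in units of 3 cm (1.0 is 3 cm), then the turn, a rotation vector about the world's x, y, z in units of 8 degrees (1.0 is 8 degrees). A call has 1 to 12 rows; each row shifts and turns the commanded pose from where the row before left it; what a row does not reach is not made up. A row lasts 1/8 s, in which the tool goes at most 62.5 mm and 10.7 degrees, less where a joint would pass 70% of its speed; a pose out of reach is approached as far as the arm can. A call with a number of a shift or a turn outside -1 to 1 is refused whole. A call with a gripper value outside its range is refused whole. "hand" is the opening, from -1 (shut) to 1 (fully open), set as the call begins (left out, the last holds). The fingers move at their own pace and stop on an object; the grip force is fixed at half the most. Time passes only in rows, so rows that do not move let the fingers close. It gives the time, the measured TCP pose, the force, the opening and the grip force at its end, in the units of the state.
- get_obs(): the state, without advancing time (a new reading comes with each control period).
- capture(name): name is "scene" or "top"; returns a dict with "frame" (400x640x3 uint8, red, green, blue), "fov_y" (degrees; the focal length in pixels is half the picture's height over the tangent of half this angle, whatever the lens; pixels are square), "cx", "cy" (the principal point, pixels), "rvec" (rotation vector, rad) and "tvec" (3), from world to camera coordinates, as OpenCV has them. Camera axes: x right, y down, z forward; pixel columns grow to the right and rows downward; lengths in mm; the calibration is good to about 2 mm. A picture is of the moment at which its call begins. There is no depth.
- bot.close_job(): hands the job in; it is judged then, once.
Trained networks look in the newest picture that a camera, given by its name, has taken for a name from the list of things; names that differ only in an ending like _2 or _b are one class to them, and where a whole thing is asked for, a point or a joint stands for the part that bears it (a point fixed in the world has none). Each returns a list of dicts, best first, with "p" (0 to 1); they miss things now and then, are a little off and sometimes report something else, mostly with a low value. They report only what shows in the picture. A call takes as long as a camera call.
- spot_in(query, camera): "at" ([row, column] in pixels, amid what is visible of it).
- trace(query, camera): "mask" (400x640 bool, what is visible of it) and "at" ([row, column] in pixels, amid what is visible of it).
- pinpoint(query, camera): "at" ([row, column] in pixels: a listed point, or the origin of a listed thing).
The state is a dict: "time": time; "joint_positions": joint angles; "dq": joint speeds; "tau": joint torques, N m; "tool_pos": TCP position; "tcp_rot": TCP orientation; "contact_force": force on the tool from outside, world axes, zero at the start; "moment": the same for the moment, N m; "grip_width": finger opening in mm; "finger_force": force on a finger pad.
Only numpy, scipy, OpenCV 4.12 (cv2) and the standard library are available. Lean on these libraries where they do the work, as an engineer would, in place of code of your own. Each camera call takes 0.05 s, during which the arm holds its last target. There are 200 camera calls.

TASK

Pull the loose cap off the spray can that leans in the cradle and set it mouth-down, sitting flat on the cork floor, in the wider of the two black cups. Feel for the cork floor, whose level is not known: let go of the cap only once it stands on it, do not drop it and do not ram it down. Leave the can in its cradle and do not shift the other things on the bench.

Things in the scene. Friction and masses are not known exactly. Their poses are not given: they have to be found in the camera images.
- cap: Grey plastic cap on the leaning spray can: hollow, round, mouth-down, 48 mm outside diameter, 72 mm tall, wall 3 mm, 20 to 38 g. It sits loosely (no thread or click) over a 37 mm collar standing 20 mm up inside it, its mouth edge on the can's shoulder; it clears after 25 mm straight along the can's lean. Origin: centre of the mouth edge; z along its axis to the closed end.
- cap_top (a point): Centre of the cap's closed top, 72 mm from its origin along its z. Moves with the cap.
- can: The aluminium spray can leaning in the cradle, 50 mm diameter, shoulder 135 mm above its underside, loose in the cradle's tube, 0.2 to 0.35 kg. Origin: centre of its underside, z along its axis up towards the cap. It is to stay in the cradle.
- can_shoulder (a point): Centre of the can's shoulder, 135 mm from its underside along its axis, where the cap's mouth rests.
- cradle: Fixed can cradle: dark steel base plate 150 x 100 x 12 mm with a black tube (62 mm outside, 95 mm long) that leans 32 degrees (0.56 rad) from vertical towards the cradle's own -x. Origin: centre of the plate's underside, z up. Stands in any of three places across the bench, turned up to 20 degrees.
- cradle_floor (a point): Centre of the inner floor of the cradle's tube, where the can's underside rests.
- cup: Cap holder: the wider of two black cups fixed to the bench, 65 mm outside, 57 mm inside diameter, rim 70 mm above the bench, foot 77 mm square. Its cork floor is set 6 to 44 mm below the rim; the level differs each time, is not measured and has to be felt for. The cork yields about 0.4 mm per N, 3 mm at most, then is rigid. Origin: centre of the underside, z up.
- cup_rim (a point): Centre of the wide cup's mouth, at rim height, 70 mm above the bench.
- narrow_cup: Bystander: the narrower black cup fixed to the bench, 49 mm outside and 41 mm inside, 70 mm tall; too narrow for this cap. Origin: centre of its underside.
- spare_can: Bystander: another spray can of the same kind standing upright with its cap on (207 mm tall), loose. Origin: centre of its underside.
- fluid_bottle: Bystander: clear plastic bottle, 76 mm diameter, 210 mm tall, loose, upright. Origin: centre of its underside.
- tape: Bystander: roll of black tape lying flat, 84 mm diameter, 30 mm high, loose. Origin: centre of its underside.
- screwdriver: Bystander: screwdriver 180 mm long, lying on the bench. Origin: under the middle of its length, x along it.
- wrench: Bystander: steel wrench lying on the bench. Origin: under the middle of its length, x along it.

How it is judged:
By the outcome, as a careful person would: the job done as asked, in the order asked, and still so for the second after the job is handed in, with the robot touching nothing.
It also fails if it takes over 42 s, if anything falls off the work surface, if the arm or the gripper's body presses on something with over 40 N, if the wrist force passes 120 N, or if a joint passes its speed limit or range.

## Working session

There is one attempt and no reset: what is moved stays moved. The work goes in short steps, Python scripts to look and compute and a tool call to move; the robot and the scene stay as the last step left them, time stands still between calls to the robot, and variables do not carry over. Pictures are saved under pics/ and viewed, at most 10 in all, crops included, and the job is handed in when it is done.

Besides the shell and the picture viewer there is one more tool, called after "Request:" as name(argument=value, ...), one argument or row to a line, values as JSON. play_rows: Moves the arm, as the interface text tells. Shifts and turns lie within -1 to 1; 1 stands for 3 cm of shift or 8 degrees of turn. Its arguments: {"type":"object","properties":{"rows":{"type":"array"},"hand":{"type":"number"}},"required":["rows"]}

```bash
mkdir -p pics
cat > h.py <<'E'
import numpy as np, cv2
from plant import *
def K(c):
    f=200/np.tan(np.radians(c['fov_y'])/2); return f
def ray(c,at):
    R,_=cv2.Rodrigues(np.array(c['rvec'],float)); t=np.array(c['tvec'],float).ravel()
    d=R.T@np.array([(at[1]-c['cx'])/K(c),(at[0]-c['cy'])/K(c),1.]); return -R.T@t,d/np.linalg.norm(d)
def proj(c,p):
    R,_=cv2.Rodrigues(np.array(c['rvec'],float)); q=R@np.array(p,float)+np.array(c['tvec'],float).ravel()
    return [c['cy']+K(c)*q[1]/q[2],c['cx']+K(c)*q[0]/q[2]]
def tri(rs):
    A=sum(np.eye(3)-np.outer(d,d) for o,d in rs); b=sum((np.eye(3)-np.outer(d,d))@o for o,d in rs)
    p=np.linalg.solve(A,b); return p,[np.linalg.norm((np.eye(3)-np.outer(d,d))@(p-o)) for o,d in rs]
E
python3 - <<'E'
from h import *
np.set_printoptions(precision=1,suppress=True)
C={n:capture(n) for n in('scene','top')}
for n,c in C.items():
    cv2.imwrite(f'pics/{n}0.png',c['frame'][:,:,::-1]); print(n,c['fov_y'],c['cx'],c['cy'],ray(c,[200,320]))
for q in ['cap','cap_top','can','can_shoulder','cradle','cradle_floor','cup','cup_rim','narrow_cup','spare_can','fluid_bottle','tape']:
    b=[pinpoint(q,n) for n in C]
    print(q,[[(np.round(x['at'],1).tolist(),round(x['p'],2)) for x in l[:3]] for l in b])
    if all(b): print('   ',*tri([ray(C[n],l[0]['at']) for n,l in zip(C,b)]))
E
```

```text
scene 43.03037801821992 316.6099626143237 207.66204042119568 (array([1146.7, -592.5, 1145.4]), array([-0.5,  0.5, -0.8]))
top 45.27312583905634 324.00253246507816 201.44203636327637 (array([ 256. ,  -19.1, 1598.1]), array([ 0.2,  0. , -1. ]))
cap [[([183.1, 373.1], 0.65)], [([177.4, 260.4], 0.59)]]
    [600.4 183.6 150.5] [np.float64(1.5579440092853591), np.float64(1.557944009285249)]
cap_top [[([234.3, 334.0], 0.73), ([166.3, 362.9], 0.67), ([374.1, 213.1], 0.54)], [([187.3, 259.4], 0.51)]]
    [574.1 155.8 -38.4] [np.float64(66.87101734771542), np.float64(66.87101734771541)]
can [[], [([167.6, 258.3], 0.59)]]
can_shoulder [[([181.3, 371.4], 0.59)], [([175.3, 263.8], 0.43)]]
    [602.9 171.  168.8] [np.float64(1.3470574565914941), np.float64(1.347057456591451)]
cradle [[([223.5, 383.8], 0.63)], [([177.5, 264.1], 0.96)]]
    [640.2 196.7  -2. ] [np.float64(3.894845806398852), np.float64(3.894845806398796)]
cradle_floor [[([217.0, 395.3], 0.59)], [([162.4, 265.0], 0.67)]]
    [676.8 188.   65.7] [np.float64(5.950587797089627), np.float64(5.950587797089667)]
cup [[([251.1, 330.4], 0.69
[... 193 characters left out ...]
.5  80.1] [np.float64(3.233870922332116), np.float64(3.23387092233227)]
narrow_cup [[([310.5, 257.9], 0.7)], [([192.0, 387.8], 0.89), ([241.7, 210.8], 0.34)]]
    [ 591.6 -234.6  -15.8] [np.float64(3.975154879751313), np.float64(3.9751548797513983)]
spare_can [[([178.7, 426.2], 0.88)], [([178.5, 195.1], 0.63)]]
    [627.6 425.1   8.6] [np.float64(2.4742175993435), np.float64(2.4742175993433664)]
fluid_bottle [[([375.5, 214.0], 0.88)], [([179.0, 445.4], 0.73)]]
    [ 643.3 -426.7  -14.9] [np.float64(4.270124448518344), np.float64(4.270124448518154)]
tape [[([195.8, 310.8], 0.67)], [([237.2, 281.9], 0.86)]]
    [428.3 121.9  14. ] [np.float64(4.784632714807006), np.float64(4.7846327148069845)]
```

View pics/scene0.png

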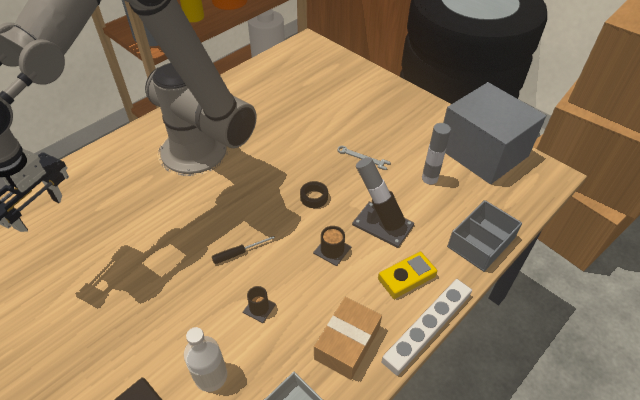

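View pics/top0.png

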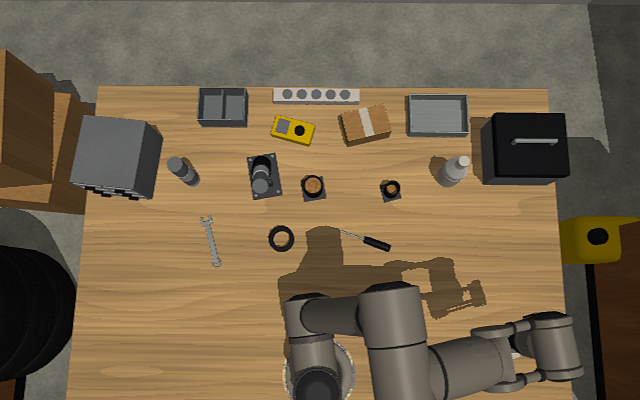

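The can leans towards the robot: cap in scene near (168,367), in top near (185,260). The wide cup is at scene (237,333) / top (186,313), the narrow one at (298,258) / (189,390). Next I'll fit the cap and cup models to the masks.

```bash
cat > fit.py <<'E'
from h import *
from scipy.optimize import minimize
np.set_printoptions(precision=2,suppress=True)
th=np.linspace(0,2*np.pi,48,endpoint=False)
def cyl(o,a,r,h0,h1):
    u=np.cross(a,[0,1,0.]);u/=np.linalg.norm(u);v=np.cross(a,u)
    ring=np.outer(np.cos(th),u)+np.outer(np.sin(th),v)
    return np.vstack([o+a*h0+r*ring,o+a*h1+r*ring])
def sil(c,P,S=4):
    q=cv2.projectPoints(P,np.array(c['rvec'],float),np.array(c['tvec'],float),np.array([[K(c),0,c['cx']],[0,K(c),c['cy']],[0,0,1.]]),None)[0][:,0]
    return cv2.convexHull(q.astype(np.float32))
def hullmask(h,x0,y0,n=80,S=4):
    m=np.zeros((n*S,n*S),np.uint8); cv2.fillConvexPoly(m,np.round(((h[:,0]-[x0,y0]+.5)*S)*16).astype(np.int32),255,shift=4)
    return cv2.resize(m,(n,n),interpolation=cv2.INTER_AREA)/255.
def axis(yaw,t=0.5585): return np.array([-np.sin(t)*np.cos(yaw),-np.sin(t)*np.sin(yaw),np.cos(t)])
def fit(C,M,model,p0,step):
    org={n:(int(np.argwhere(M[n])[:,1].mean())-40,int(np.argwhere(M[n])[:,0].mean())-40) for n in M}
    T={n:M[n][y:y+80,x:x+80].astype(float) for n,(x,y) in org.items()}
    f=lambda p:sum(((hullmask(sil(C[n],model(p)),*org[n])-T[n])**2).sum() for n in M)
    s=np.array(step);r=minimize(lambda z:f(p0+z*s),np.zeros(len(s)),method='Nelder-Mead',options=dict(initial_simplex=np.vstack([np.zeros(len(s)),np.eye(len(s))]),maxiter=400))
    return p0+r.x*s,r.fun,[int(M[n].sum()) for n in M]
E
python3 - <<'E'
from fit import *
C={n:capture(n) for n in('scene','top')}
def masks(q):
    o={}
    for n in C:
        l=trace(q,n)
        print(q,n,[(round(x['p'],2),np.round(x['at']).tolist(),int(x['mask'].sum())) for x in l[:3]])
        if l:o[n]=l[0]['mask']
    return o
Mc=masks('cap'); Mu=masks('cup'); Mr=masks('cradle'); Mcan=masks('can'); Mk=masks('cup_rim')
np.savez('m.npz',**{f'{k}_{n}':m for k,d in dict(cap=Mc,cup=Mu,cradle=Mr,can=Mcan).items() for n,m in d.items()})
# cradle plate orientation
for n,m in Mr.items():
    cs=cv2.findContours(m.astype(np.uint8),0,1)[0]; k=max(cs,key=cv2.contourArea)
    ap=cv2.approxPolyDP(cv2.convexHull(k),3,True)[:,0]
    W=[]
    for x,y in ap:
        o,d=ray(C[n],[y,x]); W.append((o+d*(12-o[2])/d[2])[:2])
    print(n,np.array(W).tolist()) if 0 else print(n,np.array(W))
for y0 in (-.2,0,.2):
  print(fit(C,Mc,lambda p:cyl(p[:3],axis(p[3]),24,0,72),np.array([603,178,165,y0]),[8,8,8,.2]))
print('cup',fit(C,Mu,lambda p:np.vstack([cyl(np.array([p[0],p[1],0]),np.array([0,0,1.]),32.5,0,p[2])]),np.array([600,25,70.]),[6,6,5]))
for n in C:
    f=C[n]['frame'][:,:,::-1]
    cs={'scene':(140,290),'top':(140,230)}[n]
    cr=f[cs[0]:cs[0]+120,cs[1]:cs[1]+120].copy()
    cr=cv2.resize(cr,(480,480),interpolation=cv2.INTER_CUBIC)
    for M,col in((Mc,(0,0,255)),(Mu,(0,255,0)),(Mr,(255,0,0))):
        if n in M:
            k=cv2.findContours(cv2.resize(M[n][cs[0]:cs[0]+120,cs[1]:cs[1]+120].astype(np.uint8),(480,480),interpolation=0),0,1)[0]; cv2.drawContours(cr,k,-1,col,1)
    cv2.imwrite(f'pics/c_{n}.png',cr)
a,b=cv2.imread('pics/c_scene.png'),cv2.imread('pics/c_top.png')
cv2.imwrite('pics/c1.png',cv2.resize(np.hstack([a,b]),(800,400)))
E
```

```text
cap scene [(0.9, [170.0, 367.0], 539), (0.62, [255.0, 224.0], 313)]
cap top [(0.59, [183.0, 259.0], 317), (0.51, [170.0, 260.0], 76)]
cup scene [(0.6, [246.0, 330.0], 905)]
cup top [(0.57, [188.0, 313.0], 521), (0.52, [191.0, 388.0], 358), (0.44, [237.0, 211.0], 303)]
cradle scene [(0.69, [175.0, 368.0], 555), (0.59, [222.0, 385.0], 1804)]
cradle top [(0.66, [175.0, 269.0], 888)]
can scene [(0.64, [194.0, 379.0], 298)]
can top [(0.62, [170.0, 262.0], 84)]
cup_rim scene [(0.96, [245.0, 330.0], 904), (0.16, [303.0, 259.0], 720)]
cup_rim top [(0.67, [186.0, 314.0], 519), (0.51, [232.0, 278.0], 277)]
scene [[430.28 359.37]
 [457.49 366.94]
 [529.01 325.85]
 [534.4  272.07]
 [516.   265.52]
 [448.04 300.75]
 [430.22 320.8 ]]
top [[720.88 160.67]
 [581.09 129.56]
 [559.53 226.74]
 [702.27 252.62]]
(array([600.67, 184.85, 149.19,   0.24]), np.float64(32.60941176470588), [539, 317])
(array([600.71, 184.95, 149.42,   0.25]), np.float64(32.64924259900039), [539, 317])
(array([600.47, 184.46, 150.01,   0.23]), np.float64(33.06708189158016), [539, 317])
cup (array([601.29,  23.36,  70.56]), np.float64(316.6523029603999), [905, 521])
```

View pics/c1.png

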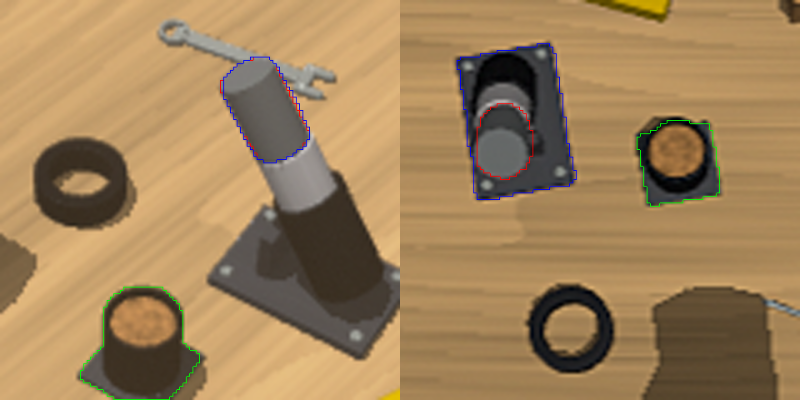

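The cap and can outlines are clean: plate yaw is about 0.2 and the cap fit gives 0.24. The cup mask includes the foot, so I'll refit with a rim-plus-foot model and plan the approach.

Run:
```python
from fit import *
from scipy.spatial.transform import Rotation as Ro
C={n:capture(n) for n in('scene','top')}
m=np.load('m.npz'); M={n:m['cup_'+n] for n in C}; Mc={n:m['cap_'+n] for n in C}
org={n:(int(np.argwhere(M[n])[:,1].mean())-40,int(np.argwhere(M[n])[:,0].mean())-40) for n in M}
def f(p,pr=False):
    x,y,w,ft,H=p; c,s=np.cos(w),np.sin(w); e=0
    q=38.5*np.array([[1,1],[1,-1],[-1,-1],[-1,1]])@np.array([[c,s],[-s,c]])+[x,y]
    F=np.vstack([np.c_[q,np.zeros(4)],np.c_[q,np.full(4,ft)]])
    for n in M:
        a,b=org[n]; I=np.maximum(hullmask(sil(C[n],cyl(np.array([x,y,0]),np.array([0,0,1.]),32.5,0,H)),a,b),hullmask(sil(C[n],F),a,b))
        ee=((I-M[n][b:b+80,a:a+80])**2).sum(); e+=ee
        if pr: print(n,ee)
    return e
best=min((minimize(f,[600,23,w,8,70],method='Nelder-Mead',options=dict(initial_simplex=np.array([600,23,w,8,70])+np.vstack([np.zeros(5),np.diag([6,6,.2,4,4])]))) for w in(-.2,.2,.6)),key=lambda r:r.fun)
print('cup',best.x,best.fun); f(best.x,True)
# dark rim contour in top, cork centroid in both
for n in C:
    a,b=org[n]; I=C[n]['frame'][b:b+80,a:a+80].astype(int); mm=M[n][b:b+80,a:a+80]
    ck=(I[:,:,0]-I[:,:,2]>40)&(cv2.erode(mm.astype(np.uint8),np.ones((3,3)))>0)
    r,cc=np.argwhere(ck).mean(0); print(n,'cork',ck.sum(),[r+b,cc+a]); 
    for z in (26,45,64):
        o,d=ray(C[n],[r+b,cc+a]); print(z,(o+d*(z-o[2])/d[2])[:2])
print('captilt',fit(C,Mc,lambda p:cyl(p[:3],axis(p[3],p[4]),24,0,72),np.array([600.5,184.5,149.5,.22,.56]),[6,6,6,.1,.05]))
print('capyaw.2',fit(C,Mc,lambda p:cyl(p[:3],axis(.2),24,0,72),np.array([600.5,184.5,149.5]),[6,6,6]))
o=get_obs(); print(o['tcp_rot'],o['tool_pos'],o['contact_force'],o['grip_width'])
```

```text
cup [598.99  25.76   0.18   0.89  66.96] 34.231341791618604
scene 16.44735101883891
top 17.783990772779696
scene cork 245 [np.float64(236.10204081632654), np.float64(332.48571428571427)]
26 [582.1   46.51]
45 [591.68  35.66]
64 [601.26  24.81]
top cork 206 [np.float64(184.79611650485435), np.float64(312.47087378640776)]
26 [607.31  26.67]
45 [603.06  26.12]
64 [598.81  25.56]
captilt (array([600.83, 184.79, 149.41,   0.24,   0.56]), np.float64(32.93567089580931), [539, 317])
capyaw.2 (array([600.75, 183.99, 149.54]), np.float64(35.762906574394464), [539, 317])
[3.14 0.   0.29] [ 150.03 -503.13  240.76] [-0.41  0.37  0.05] 91.70957748288313
```

Request:
play_rows(
  hand=1,
  rows=[
    [[0.7,0.9,0.15],[0,0,0]],
    [[0.7,0.9,0.15],[0,0,0]],
    [[0.7,0.9,0.15],[0,0,0]],
    [[0.7,0.9,0.15],[0,0,0]],
    [[0.7,0.9,0.15],[0,0,0]],
    [[0.7,0.9,0.15],[0,0,0]],
    [[0.7,0.9,0.15],[0,0,0]],
    [[0.7,0.9,0.15],[0,0,0]],
    [[0.7,0.9,0.15],[0,0,0]],
    [[0.7,0.9,0.15],[0,0,0]],
    [[0.7,0.9,0.15],[0,0,0]],
    [[0.7,0.9,0.15],[0,0,0]],
  ],
)

```text
time: 3.5
tool_pos: [402.6, -178.2, 295.0]
tcp_rot: [3.141, -0.0, 0.29]
contact_force: [1.4, -0.1, -0.3]
grip_width: 92.3
finger_force: 0.0
```

Request:
play_rows(
  rows=[
    [[0.32,0.95,0],[0,0,-0.43]],
    [[0.32,0.95,0],[0,0,0]],
    [[0.32,0.95,0],[0.114,-0.488,0]],
    [[0.32,0.95,0],[0.114,-0.488,0]],
    [[0.32,0.95,0],[0.114,-0.488,0]],
    [[0.32,0.95,0],[0.114,-0.488,0]],
    [[0.32,0.95,0],[0.114,-0.488,0]],
    [[0.32,0.95,0],[0.114,-0.488,0]],
    [[0.32,0.95,0],[0.114,-0.488,0]],
    [[0.32,0.95,0],[0.114,-0.488,0]],
    [[0.32,0.95,-0.2],[0,0,0]],
    [[0.32,0.95,-0.13],[0,0,0]],
  ],
)

```text
time: 5.0
tool_pos: [517.2, 163.8, 284.8]
tcp_rot: [3.141, -0.56, 0.23]
contact_force: [0.9, -0.5, 0.7]
grip_width: 92.1
finger_force: 0.0
```

Run:
```python
from fit import *
from scipy.spatial.transform import Rotation as Ro
C={n:capture(n) for n in('scene','top')}
o=get_obs(); p=np.array(o['tool_pos']);R=Ro.from_euler('xyz',o['tcp_rot']).as_matrix(); a=axis(.23,.56); c0=np.array([600.8,184.6,149.4])
print(p,R,'a',a,'off axis',p-c0-a*((p-c0)@a),(p-c0)@a,o['joint_positions'],o['contact_force'])
L=[]
for n in C:
    x,y={'scene':(290,90),'top':(200,120)}[n]
    I=C[n]['frame'][y:y+130,x:x+130,::-1].copy(); I=cv2.resize(I,(400,400),interpolation=cv2.INTER_CUBIC)
    for q,col in((p,(0,0,255)),(p+14*R[:,2],(0,255,255)),(c0+72*a,(0,255,0))):
        r=proj(C[n],q); cv2.circle(I,(int((r[1]-x)*400/130),int((r[0]-y)*400/130)),3,col,-1)
    L.append(I)
cv2.imwrite('pics/pre.png',np.hstack(L))
```

```text
[517.4  164.94 284.44] [[ 0.82  0.23  0.52]
 [ 0.2  -0.97  0.12]
 [ 0.53 -0.   -0.85]] a [-0.52 -0.12  0.85] off axis [-0.69 -0.29 -0.46] 159.92894437617971 [0.14 0.08 1.88 0.08 0.63 1.42] [ 0.02 -0.65 -0.11]
```

View pics/pre.png

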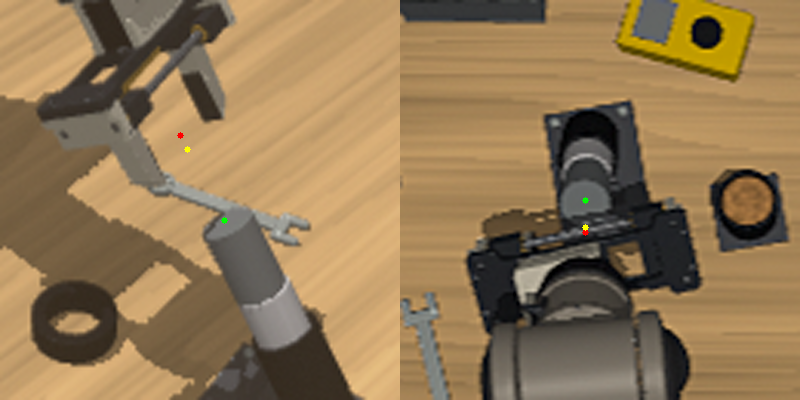

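Jaws straddle the cap axis in both views: the scene crop shows the cap top dot on the cap, and in the top crop the TCP lines up with the axis. Now I'll descend along the axis.

Request:
play_rows(
  rows=[
    [[0.3,0.07,-0.48],[0,0,0]],
    [[0.3,0.07,-0.48],[0,0,0]],
    [[0.3,0.07,-0.48],[0,0,0]],
    [[0.3,0.07,-0.48],[0,0,0]],
    [[0.3,0.07,-0.48],[0,0,0]],
    [[0.3,0.07,-0.48],[0,0,0]],
    [[0,0,0],[0,0,0]],
  ],
)

```text
time: 5.98
tool_pos: [571.2, 175.5, 196.7]
tcp_rot: [-3.142, -0.557, 0.23]
contact_force: [0.0, -0.3, -0.6]
grip_width: 91.9
finger_force: 0.0
```

Request:
play_rows(
  hand=0,
  rows=[
    [[0,0,0],[0,0,0]],
    [[0,0,0],[0,0,0]],
    [[0,0,0],[0,0,0]],
    [[0,0,0],[0,0,0]],
  ],
)

```text
time: 6.48
tool_pos: [571.3, 175.5, 198.8]
tcp_rot: [3.141, -0.56, 0.23]
contact_force: [-0.1, 0.3, 0.0]
grip_width: 56.2
finger_force: 0.0
```

Request:
play_rows(
  hand=-0.6,
  rows=[
    [[0,0,0],[0,0,0]],
    [[0,0,0],[0,0,0]],
    [[0,0,0],[0,0,0]],
    [[0,0,0],[0,0,0]],
  ],
)

```text
time: 6.98
tool_pos: [571.3, 175.5, 198.7]
tcp_rot: [3.141, -0.56, 0.23]
contact_force: [-1.2, 1.2, 3.1]
grip_width: 47.6
finger_force: 30.0
```

Request:
play_rows(
  rows=[
    [[-0.103,-0.024,0.17],[0,0,0]],
    [[-0.103,-0.024,0.17],[0,0,0]],
    [[-0.103,-0.024,0.17],[0,0,0]],
    [[-0.103,-0.024,0.17],[0,0,0]],
    [[-0.103,-0.024,0.17],[0,0,0]],
    [[-0.155,-0.036,0.255],[0,0,0]],
    [[-0.206,-0.048,0.34],[0,0,0]],
    [[-0.206,-0.048,0.34],[0,0,0]],
    [[-0.103,-0.024,0.17],[0,0,0]],
  ],
)

```text
time: 8.1
tool_pos: [535.5, 167.2, 258.3]
tcp_rot: [3.141, -0.561, 0.23]
contact_force: [0.2, -1.0, 0.3]
grip_width: 47.7
finger_force: 30.0
```

Run:
```python
from fit import *
from scipy.spatial.transform import Rotation as Ro
C={n:capture(n) for n in('scene','top')}
o=get_obs(); p=np.array(o['tool_pos']);R=Ro.from_euler('xyz',o['tcp_rot']).as_matrix()
print(p,o['tcp_rot'],o['contact_force'],o['grip_width'])
L=[]
for n in C:
    x,y={'scene':(290,90),'top':(200,120)}[n]
    I=C[n]['frame'][y:y+130,x:x+130,::-1].copy(); I=cv2.resize(I,(400,400),interpolation=cv2.INTER_CUBIC)
    L.append(I)
cv2.imwrite('pics/pull.png',np.hstack(L))
```

```text
[535.69 167.2  258.06] [ 3.14 -0.56  0.23] [ 0.21 -0.43  0.38] 48.0571142548884
```

View pics/pull.png

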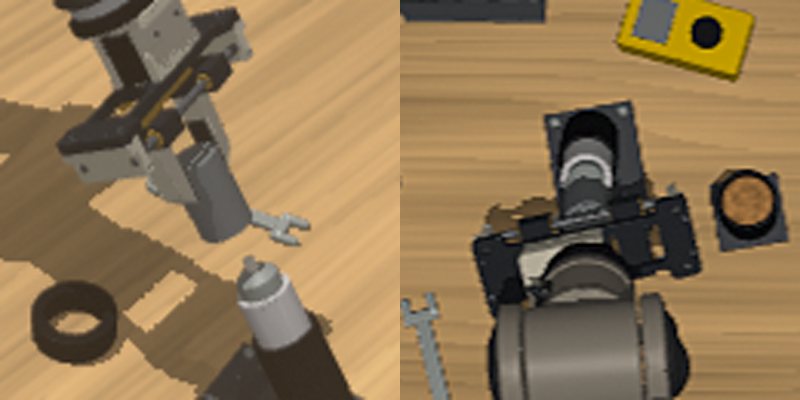

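The cap is off and in the fingers; the can stays in the cradle. Carrying it over the cup and untilting.

Request:
play_rows(
  rows=[
    [[0,-0.59,0.1],[-0.114,0.488,0]],
    [[0,-0.59,0.1],[-0.114,0.488,0]],
    [[0.35,-0.59,0],[-0.114,0.488,0]],
    [[0.35,-0.59,0],[-0.114,0.488,0]],
    [[0.35,-0.59,0],[-0.114,0.488,0]],
    [[0.35,-0.59,0],[-0.114,0.488,0]],
    [[0.36,-0.59,-0.1],[-0.114,0.488,0]],
    [[0.36,-0.59,-0.1],[-0.114,0.488,0]],
    [[0,0,-0.5],[0,0,0]],
    [[0,0,-0.5],[0,0,0]],
    [[0,0,-0.5],[0,0,0]],
    [[0,0,0],[0,0,0]],
  ],
)

```text
time: 9.7
tool_pos: [598.1, 26.2, 210.7]
tcp_rot: [-3.141, 0.003, 0.23]
contact_force: [-0.5, -0.5, -0.0]
grip_width: 48.0
finger_force: 30.0
```

Run:
```python
from fit import *
from scipy.spatial.transform import Rotation as Ro
C={n:capture(n) for n in('scene','top')}
o=get_obs(); p=np.array(o['tool_pos']);R=Ro.from_euler('xyz',o['tcp_rot']).as_matrix()
print(p,o['tcp_rot'],R[:,2],o['contact_force'],o['grip_width'])
for q in('cap','cup_rim'):
    b={n:pinpoint(q,n) for n in C}; print(q,{n:[(np.round(x['at'],1).tolist(),round(x['p'],2)) for x in l[:2]] for n,l in b.items()})
L=[]
for n in C:
    x,y={'scene':(270,150),'top':(260,130)}[n]
    I=C[n]['frame'][y:y+130,x:x+130,::-1].copy(); I=cv2.resize(I,(400,400),interpolation=cv2.INTER_CUBIC)
    u=np.array([0,0,1.])
    for P,col in((cyl(p+58*R[:,2],-R[:,2],24,0,72)[:48],(0,0,255)),(cyl(np.array([599.5,25.6,70]),u,32.5,0,0)[:48],(0,255,0))):
        h=np.array([proj(C[n],k)[::-1] for k in P]); cv2.polylines(I,[np.round((h-[x,y]+.5)*400/130).astype(int)],True,col,1)
    L.append(I)
cv2.imwrite('pics/over.png',np.hstack(L))
```

```text
[599.21  25.93 212.43] [ 3.14 -0.    0.23] [ 0. -0. -1.] [-0.15 -0.5  -0.31] 47.780401811806684
cap {'scene': [([215.0, 330.2], 0.5)], 'top': [([179.0, 313.0], 0.4)]}
cup_rim {'scene': [([236.4, 331.0], 0.89)], 'top': [([182.1, 311.6], 0.49)]}
```

View pics/over.png

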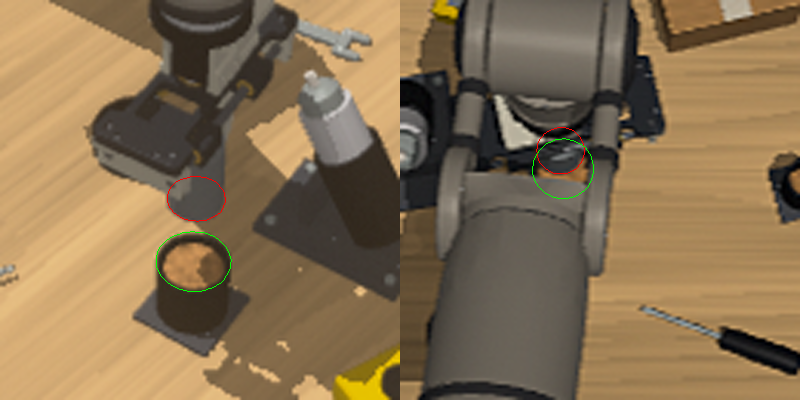

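The cap mouth is centred over the cup, with the model rings matching both rim and mouth in the scene view. Lowering to just above the rim.

Request:
play_rows(
  rows=[
    [[0.01,-0.01,-0.5],[0,0,0]],
    [[0,0,-0.5],[0,0,0]],
    [[0,0,-0.5],[0,0,0]],
    [[0,0,-0.5],[0,0,0]],
    [[0,0,-0.2],[0,0,0]],
    [[0,0,-0.13],[0,0,0]],
    [[0,0,0],[0,0,0]],
    [[0,0,0],[0,0,0]],
  ],
)

```text
time: 11.0
tool_pos: [599.9, 25.3, 142.7]
tcp_rot: [3.141, -0.001, 0.23]
contact_force: [0.7, 0.8, 0.4]
grip_width: 47.8
finger_force: 30.0
```

Run:
```python
from fit import *
from scipy.spatial.transform import Rotation as Ro
c=capture('scene')
o=get_obs(); p=np.array(o['tool_pos']);R=Ro.from_euler('xyz',o['tcp_rot']).as_matrix()
print(p,R[:,2],o['contact_force'],o['grip_width'])
x,y=300,200
I=cv2.resize(c['frame'][y:y+64,x:x+64,::-1],(576,576),interpolation=cv2.INTER_CUBIC)
u=np.array([0,0,1.])
for P,col in((cyl(p+58*R[:,2],-R[:,2],24,0,72)[:48],(0,0,255)),(cyl(np.array([599.5,25.6,70]),u,32.5,0,0)[:48],(0,255,0))):
    h=np.array([proj(c,k)[::-1] for k in P]); cv2.polylines(I,[np.round((h-[x,y]+.5)*9).astype(int)],True,col,1)
cv2.imwrite('pics/near.png',I)
```

```text
[599.89  25.28 142.74] [ 0. -0. -1.] [-0.04 -0.51  0.17] 48.185259419172
```

View pics/near.png

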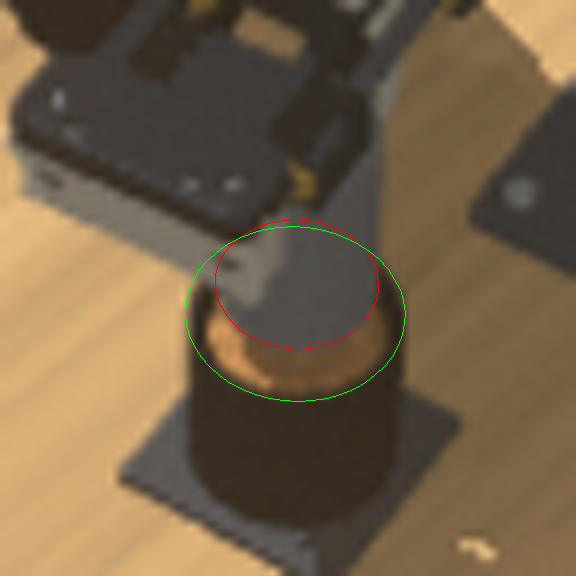

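Request:
play_rows(
  rows=[
    [[0,0,-0.12],[0,0,0]],
    [[0,0,-0.1],[0,0,0]],
    [[0,0,-0.1],[0,0,0]],
    [[0,0,-0.05],[0,0,0]],
    [[0,0,0],[0,0,0]],
  ],
)

```text
time: 11.68
tool_pos: [599.5, 25.3, 130.9]
tcp_rot: [3.142, 0.0, 0.23]
contact_force: [-0.5, 0.7, 0.7]
grip_width: 47.7
finger_force: 30.0
```

Request:
play_rows(
  rows=[
    [[0,0,-0.035],[0,0,0]],
    [[0,0,-0.035],[0,0,0]],
    [[0,0,0],[0,0,0]],
  ],
)

```text
time: 12.05
tool_pos: [599.5, 25.3, 128.9]
tcp_rot: [3.142, 0.0, 0.23]
contact_force: [-0.0, -0.8, 0.1]
grip_width: 48.1
finger_force: 30.0
```

Request:
play_rows(
  rows=[
    [[0,0,-0.035],[0,0,0]],
    [[0,0,-0.035],[0,0,0]],
    [[0,0,0],[0,0,0]],
  ],
)

```text
time: 12.42
tool_pos: [599.5, 25.3, 126.8]
tcp_rot: [3.142, 0.0, 0.23]
contact_force: [-1.4, -0.3, -0.3]
grip_width: 47.8
finger_force: 30.0
```

Mouth is near 69 mm and there's no contact yet. Continuing in small steps.

Request:
play_rows(
  rows=[
    [[0,0,-0.035],[0,0,0]],
    [[0,0,-0.035],[0,0,0]],
    [[0,0,0],[0,0,0]],
  ],
)

```text
time: 12.8
tool_pos: [599.5, 25.3, 124.7]
tcp_rot: [3.142, 0.0, 0.23]
contact_force: [0.1, 0.3, 0.0]
grip_width: 48.0
finger_force: 30.0
```

Request:
play_rows(
  rows=[
    [[0,0,-0.035],[0,0,0]],
    [[0,0,-0.02],[0,0,0]],
    [[0,0,0],[0,0,0]],
  ],
)

```text
time: 13.18
tool_pos: [599.5, 25.3, 123.0]
tcp_rot: [3.142, 0.0, 0.23]
contact_force: [-0.3, 0.1, -0.2]
grip_width: 47.9
finger_force: 30.0
```

Request:
play_rows(
  rows=[
    [[0,0,-0.035],[0,0,0]],
    [[0,0,-0.02],[0,0,0]],
    [[0,0,0],[0,0,0]],
  ],
)

```text
time: 13.55
tool_pos: [599.8, 25.3, 121.7]
tcp_rot: [3.141, -0.0, 0.23]
contact_force: [0.2, 0.7, 2.0]
grip_width: 48.2
finger_force: 30.0
```

Request:
play_rows(
  rows=[
    [[0,0,-0.03],[0,0,0]],
    [[0,0,0],[0,0,0]],
    [[0,0,0],[0,0,0]],
  ],
)

```text
time: 13.92
tool_pos: [599.8, 25.3, 120.8]
tcp_rot: [3.141, -0.001, 0.23]
contact_force: [0.6, 0.8, 3.3]
grip_width: 47.8
finger_force: 30.0
```

Run:
```python
from fit import *
c=capture('scene'); o=get_obs(); print(o['contact_force'],o['moment'])
x,y=300,200
cv2.imwrite('pics/in.png',cv2.resize(c['frame'][y:y+64,x:x+64,::-1],(576,576),interpolation=cv2.INTER_CUBIC))
```

```text
[0.49 0.57 2.24] [-0.05 -0.07  0.01]
```

View pics/in.png

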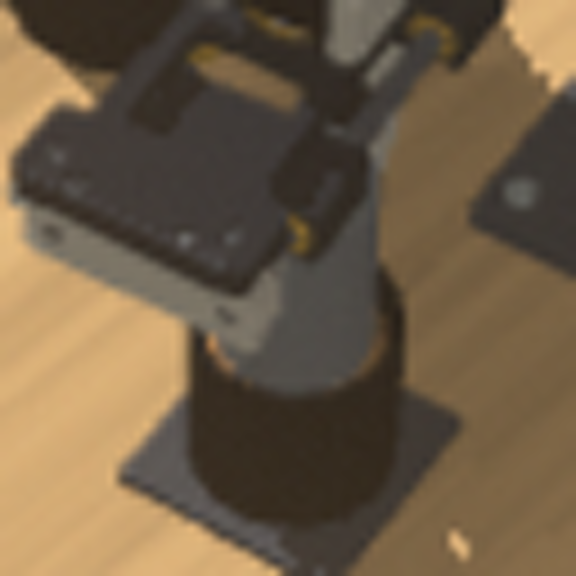

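The cap is inside the rim, with cork visible on both sides of it, and it is pressing on the cork with 2–3 N. Releasing.

Request:
play_rows(
  hand=0.6,
  rows=[
    [[0,0,0],[0,0,0]],
    [[0,0,0],[0,0,0]],
    [[0,0,0],[0,0,0]],
    [[0,0,0],[0,0,0]],
    [[0,0,0],[0,0,0]],
    [[0,0,0],[0,0,0]],
  ],
)

```text
time: 14.72
tool_pos: [599.6, 25.3, 120.6]
tcp_rot: [3.142, 0.0, 0.23]
contact_force: [-0.4, -0.1, 0.3]
grip_width: 73.2
finger_force: 0.0
```

Request:
play_rows(
  rows=[
    [[0,0,0.15],[0,0,0]],
    [[0,0,0.3],[0,0,0]],
    [[0,0,0.5],[0,0,0]],
    [[0,0,0.6],[0,0,0]],
    [[0,0,0.6],[0,0,0]],
    [[0,0,0.6],[0,0,0]],
    [[-0.7,0,0.6],[0,0,0]],
    [[-0.9,0,0.3],[0,0,0]],
    [[-0.9,0,0],[0,0,0]],
    [[-0.9,0,0],[0,0,0]],
    [[-0.5,0,0],[0,0,0]],
    [[0,0,0],[0,0,0]],
  ],
)

```text
time: 16.23
tool_pos: [482.3, 25.3, 231.4]
tcp_rot: [3.141, -0.002, 0.23]
contact_force: [-0.3, -0.2, 0.3]
grip_width: 73.6
finger_force: 0.0
```

Run:
```python
from fit import *
L=[]
for n,(x,y) in{'scene':(290,140),'top':(220,130)}.items():
    c=capture(n); L.append(cv2.resize(c['frame'][y:y+130,x:x+130,::-1],(400,400),interpolation=cv2.INTER_CUBIC))
cv2.imwrite('pics/end.png',np.hstack(L)); print(get_obs()['time'])
```

```text
16.325
```

View pics/end.png

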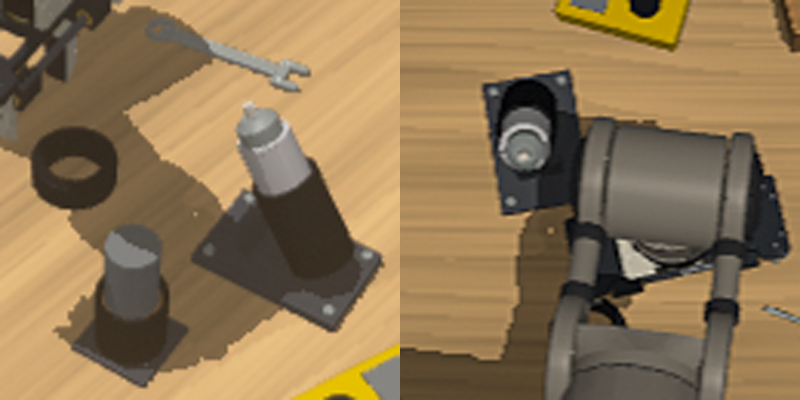

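The cap stands upright in the wide cup at about (133,270) in the scene crop. The can is still in its cradle and the gripper is clear.

```bash
python3 -c "
from plant import bot
print(bot.close_job())"
```

```text
the job is handed in; nothing more can be done
None
```

The cap stands mouth-down on the cork in the wide cup, let go only after 2–3 N of contact was felt; the can is still in its cradle, the arm never went near the other things, and the job was handed in at about 16 s (no verdict shown).

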